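# Shut and latch the trial-lens case

### The arm

A 6-joint arm with a two-finger parallel gripper is mounted at the origin on a cart in front of the work surface, level with it; the furniture and walls round the work are solid. World frame = base frame: x ahead of the robot, y to its left, z up, the work surface at z = 0. Lengths are in m, angles in rad, forces in N, time in s.
With the tool pointing down it reaches from about 0.425 to 0.95 m from the base axis. Payload 3.5 kg.
Tool frame: the origin (TCP) lies on the centre line of the jaws, within the pads' length; the fingertips stand 11 mm ahead of it and the grasp point (between the pads) lies 8 mm behind it; z points along the fingers, y is the direction in which the jaws open and shut (so a half turn about z gives the same grasp; the last joint's range is limited). The gripper opens to 85 mm and grips with 20 to 120 N. Pads are 22 mm wide; open, the fingers measure 114 mm over their backs; the gripper's body (76 mm by 85 mm) begins 54 mm behind the grasp point. The pads swing forward as they close: fully open they stand 13 mm farther back than shut.
Start: joints at [-1.464, 0.286, 1.577, -0, 1.279, -0.15], TCP at [0.171, -0.653, 0.242] pointing down, gripper open.
Joint ranges: [-2.77, 2.77], [-0.9, 2.22], [0.21, 2.48], [-1.53, 4.67], [0.24, 2.81], [-2.84, 2.84]. Speed limits (rad/s): [2.79, 2.79, 3.14, 3.14, 3.14, 3.14].

### API

Orientations are given as a unit quaternion [x, y, z, w].
In Python, from station import get_obs, cams, finish_job gives the robot as it stands.
- The arm moves only by the shell command python3 -m pendant 'ROWS' [FORCE]. ROWS is JSON, a list of rows, each a list of 7 numbers: the turn, a rotation vector about the tool's x, y, z in degrees, then the shift along the tool's x, y, z in cm, then the finger opening in cm, from 0 to 8.54. In form: [[ax, ay, az, dx, dy, dz, jaw], ...]. A call has 1 to 20 rows; each row shifts and turns the commanded pose from where the row before left it, along the tool's axes as they then stand; what a row does not reach is not made up. A row lasts 1/12 s, in which the tool goes at most 41.7 mm and 7.16 degrees, less where a joint would pass 70% of its speed; a pose out of reach is approached as far as the arm can. A call with a gripper value outside its range is refused whole. The fingers move at their own pace and stop on an object; FORCE is the grip in N (left out, the last holds). Time passes only in rows, so rows that do not move let the fingers close. It gives the time, the measured TCP pose, the force and the opening at its end, in the units of the state.
- get_obs(): the state, without advancing time (a new reading comes with each control period).
- cams.grab_frame(name): name is "scene" or "top" or "wrist"; returns a dict with "image" (420x560x3 uint8, red, green, blue), "range_z" (420x560 float32, m along the optical axis (not along the pixel's ray), 0 where there is no reading), "mtx" (3x3 intrinsics, pixels), "xyz" and "orientation" of the camera in the world. Camera axes: x right, y down, z forward; pixel columns grow to the right and rows downward; lengths in m; the calibration is good to about 2 mm. A picture is of the moment at which its call begins.
- finish_job(): hands the job in, once; it reports no verdict.
Trained networks look in the newest picture that a camera, given by its name, has taken for a name from the list of things; names that differ only in an ending like _2 or _b are one class to them, and where a whole thing is asked for, a point or a joint stands for the part that bears it (a point fixed in the world has none). Each returns a list of dicts, best first, with "confidence" (0 to 1); they miss things now and then, are a little off and sometimes report something else, mostly with a low value. They report only what shows in the picture. A call takes as long as a camera call.
- cams.outline_of(thing, camera): "region" (420x560 bool, what is visible of it) and "xy" ([column, row] in pixels, amid what is visible of it).
The state is a dict: "time_s": time; "q": joint angles; "dq": joint speeds; "joint_efforts": joint torques, N m; "eef_pos": TCP position; "tcp_rot": TCP orientation; "contact_force": force on the tool from outside, world axes, zero at the start; "ft_torque": the same for the moment, N m; "opening": opening from 0.0 (shut) to 1.0 (fully open).
Only numpy, scipy, OpenCV 4.12 (cv2) and the standard library are available. Lean on these libraries where they do the work, as an engineer would, in place of code of your own. Each camera call takes 0.05 s, during which the arm holds its last target.

### The job

Close the trial-lens case with pushes of the fingertips only, lifting nothing: lower the open lid onto the case by its front edge without slamming it, as the lenses inside are glass. Then push each of the two catch levers on the front down and in, past its dead point, until it snaps flat against the case and holds the lid fully shut. Leave the other things on the desk where they are and take the hand away.

Things in the scene. Friction and masses are not known exactly. Their poses are not given: they have to be found in the camera images.
- case: grey aluminium trial-lens case with black corners, fixed on the desk; 165 mm deep (its x), 220 mm wide (its y), body 50 mm high, 68 mm with the lid shut. Origin at the centre of its underside; -x is the front with the catches, z up. Lid hinge line along the top of the back, 82.5 mm behind the origin, 50 mm up. A folded carrying handle on the middle of the front stands out 14 mm.
- lid (a joint): opening angle of the lid in rad: 0 fully shut, at the start 0.5 to 0.9. A stiff hinge holds the lid where it is left (about 1 to 2 N at the front edge moves it). Over the last 3 mm at the front edge it meets a sprung dust seal (up to about 11 N), which lifts it to about 0.02 again when it is let go; only the catches pull it fully shut.
- lid_front_edge (a point): the middle of the lid's upper front edge: top face, front side, 165 mm in front of the hinge line and 18 mm above the hinge plane (68 mm above the desk when shut). It moves with the lid.
- left_pivot (a point): lever pivot of the left catch (case +y side): 11 mm in front of the case front, 45 mm above the desk, 70 mm left of the case's middle. A steel over-centre draw latch: the lever, pushed down, swings a wire loop over the ledge on the lid front above it (61 mm up, 14 mm out). Loop and guide links run up both sides, 18 to 24 mm from the lever's middle; between them the lever is free.
- right_pivot (a point): the same for the right catch (case -y side), 70 mm right of the case's middle
- left_lever_end (a point): middle of the left lever's thumb lip, the place to push. The lever is a steel flap 29 mm wide, 33 mm long, 2 mm thick; at its outer end a lip stands 5.5 mm up from it on the side that faces up when the lever is level and outward when it is locked. This point is the lip's top edge, 31 mm along the lever from its pivot. Locked: 14 mm above the desk, 16.5 mm in front of the case front.
- right_lever_end (a point): the same for the right catch
- left_lever (a joint): angle of the left catch's lever in rad. 0: it sticks out and up from the case front, 38 deg above level; grows as its end is pushed down, then in towards the case: 0.66 level, about 1.8 dead point, 2.23 locked flat along the case front. Stays where left until the loop meets the ledge (about 0.8); then the push at its end grows to 5 N; past the dead point it snaps home.
- right_lever (a joint): the same for the right catch's lever
- occluder: black eye occluder paddle, 56x188x8 mm, lying flat; origin at the centre of its underside. Not part of the job.
- drops_tropa: small white dropper bottle with a red cap, 25 mm across and 62 mm high, standing; origin at the centre of its underside. Not part of the job.
- loupe: black round stand magnifier, 36 mm across and 26 mm high; origin at the centre of its underside. Not part of the job.
- penlight: white ribbed penlight, 14x120x15 mm, lying in front of the case; origin at the centre of its underside. Not part of the job.
- gel_bottle: white gel bottle, 44 mm across and 85 mm high, standing; origin at the centre of its underside. Not part of the job.
- lens_tin: round cream tin, 40 mm across and 18 mm high; origin at the centre of its underside. Not part of the job.
- pen: ball pen, 10x145x12 mm, lying flat; origin at the centre of its underside. Not part of the job.
- rubber_stamp: date stamp with a brown handle, 22x45x58 mm, standing; origin at the centre of its underside. Not part of the job.

How it is judged:
By the outcome, as a careful person would: the job done as asked, in the order asked, and still so for the second after the job is handed in, with the robot touching nothing.
It also fails if it takes over 64 s, if anything falls off the work surface, if the arm or the gripper's body presses on something with over 40 N, if the wrist force passes 120 N, or if a joint passes its speed limit or range.

## Working session

There is one attempt and no reset: what is moved stays moved. The work goes in short steps, Python scripts to look and compute and a shell command to move; the robot and the scene stay as the last step left them, time stands still between calls to the robot, and variables do not carry over. Pictures are saved under pics/ and viewed, and the job is handed in when it is done.

```bash
mkdir -p pics; ls
python3 - <<'E'
from station import get_obs,cams
import cv2,numpy as np
o=get_obs();print({k:np.round(v,3).tolist() for k,v in o.items()})
for n in ["scene","top"]:
    f=cams.grab_frame(n);cv2.imwrite(f"pics/{n}0.png",f["image"][:,:,::-1]);print(n,f["mtx"].tolist(),f["xyz"],f["orientation"])
E
```

```text
pics
{'time_s': 0.0, 'q': [-1.464, 0.287, 1.578, -0.0, 1.279, -0.15], 'dq': [-0.0, 0.0, -0.0, 0.0, 0.002, -0.003], 'joint_efforts': [0.001, -40.598, -29.262, -0.0, 0.006, -0.0], 'eef_pos': [0.171, -0.652, 0.241], 'tcp_rot': [0.992, 0.128, 0.0, -0.001], 'contact_force': [-0.296, 0.233, 0.165], 'ft_torque': [-0.0, -0.055, -0.026], 'opening': 1.001}
scene [[500.2036402798458, 0.0, 281.587532526889], [0.0, 500.2036402798458, 212.70638087068374], [0.0, 0.0, 1.0]] [0.83213037 0.48333651 1.26657885] [ 0.21131386  0.94696712 -0.23618148 -0.05308514]
top [[484.0549396481205, 0.0, 275.31921415491706], [0.0, 484.0549396481205, 213.10144986248966], [0.0, 0.0, 1.0]] [ 0.36798003 -0.09653596  1.70847271] [-0.69478599  0.71647651 -0.03831083  0.04966011]
```

View pics/scene0.png

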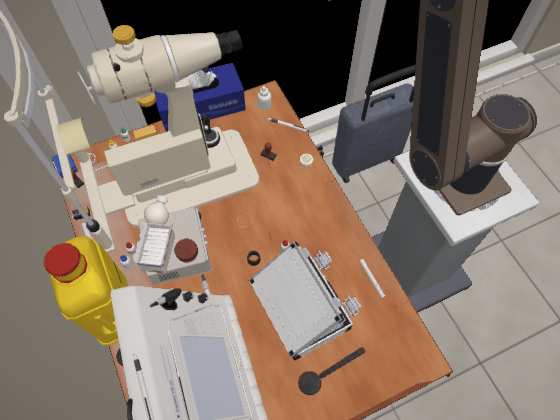

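View pics/top0.png

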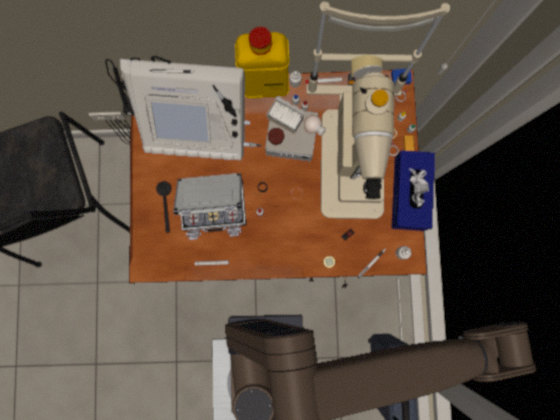

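The case sits at about (210,203) in the top view, front facing the robot. The levers stick out at (193,234) and (233,232), and the penlight is at (212,263). I'll measure these next.

```bash
cat > h.py <<'E'
from station import get_obs,cams
import cv2,numpy as np
from scipy.spatial.transform import Rotation as R
def cloud(f):
    K=f["mtx"];z=f["range_z"];v,u=np.indices(z.shape)
    p=np.stack([(u-K[0,2])/K[0,0]*z,(v-K[1,2])/K[1,1]*z,z],-1)
    P=p@R.from_quat(f["orientation"]).as_matrix().T+f["xyz"]; P[z==0]=np.nan
    return P
def proj(f,P):
    c=(np.asarray(P)-f["xyz"])@R.from_quat(f["orientation"]).as_matrix()
    return np.stack([c[...,0]/c[...,2]*f["mtx"][0,0]+f["mtx"][0,2],c[...,1]/c[...,2]*f["mtx"][1,1]+f["mtx"][1,2]],-1)
E
python3 - <<'E'
from h import *
for n in ["scene","top"]:
    f=cams.grab_frame(n);P=cloud(f)
    for t in ["case","lid","lid_front_edge","left_pivot","right_pivot","left_lever_end","right_lever_end","left_lever","right_lever","penlight","occluder","loupe","drops_tropa","lens_tin","gel_bottle"]:
        for d in cams.outline_of(t,n)[:2]:
            m=d["region"];q=P[m];q=q[~np.isnan(q[:,0])]
            x,y=np.round(d["xy"]).astype(int)
            print(n,t,round(d["confidence"],2),np.round(d["xy"],1),m.sum(),np.round(P[y,x],3), np.round(np.median(q,0),3) if len(q) else '',np.round(np.percentile(q,2,0),3) if len(q) else '',np.round(np.percentile(q,98,0),3) if len(q) else '')
    np.save(f"P_{n}.npy",P); np.save(f"I_{n}.npy",f["image"])
    u,v=(220,230) if n=="scene" else (150,150)
    c=f["image"][v:v+140,u:u+180];cv2.imwrite(f"pics/{n}_crop.png",cv2.resize(c,(720,560),interpolation=cv2.INTER_CUBIC)[:,:,::-1])
E
```

```text
scene case 0.81 [302.6 300.7] 7074 [0.629 0.17  0.129] [0.629 0.165 0.111] [0.511 0.046 0.019] [0.707 0.259 0.169]
scene lid 0.96 [295.8 300.9] 5900 [0.643 0.162 0.124] [0.64  0.156 0.122] [0.574 0.043 0.066] [0.708 0.257 0.169]
scene lid_front_edge 0.94 [295.8 296.5] 6023 [0.638 0.152 0.128] [0.64  0.157 0.122] [0.57  0.043 0.063] [0.709 0.257 0.169]
scene left_pivot 0.88 [302.6 301.7] 7196 [0.63  0.173 0.13 ] [0.63  0.166 0.111] [0.511 0.045 0.013] [0.708 0.259 0.169]
scene right_pivot 0.94 [302.2 300.3] 7279 [0.63  0.168 0.13 ] [0.628 0.164 0.11 ] [0.509 0.044 0.013] [0.708 0.259 0.169]
scene right_pivot 0.36 [316.9 377.9] 725 [0.662 0.325 0.011] [0.668 0.321 0.009] [0.536 0.302 0.003] [0.707 0.35  0.014]
scene left_lever_end 0.76 [354.2 303.9] 134 [0.509 0.216 0.077] [0.509 0.212 0.059] [0.493 0.194 0.029] [0.516 0.231 0.081]
scene left_lever_end 0.73 [294.6 300.9] 6025 [0.644 0.16  0.12 ] [0.64  0.157 0.122] [0.572 0.042 0.062] [0.709 0.257 0.169]
scene right_lever_end 0.53 [323.2 263.4] 156 [0.521 0.078 0.048] [0.518 0.072 0.055] [ 0.493  0.048 -0.001] [0.532 0.091 0.08 ]
scene
[... 2223 characters left out ...]
229.7] 73 [0.521 0.064 0.051] [0.516 0.07  0.057] [ 0.503  0.054 -0.002] [0.529 0.092 0.082]
top penlight 0.58 [212.  261.4] 64 [0.419 0.154 0.009] [0.412 0.151 0.014] [0.408 0.102 0.006] [0.416 0.208 0.02 ]
top occluder 0.61 [163.7 195.2] 373 [0.658 0.321 0.017] [0.661 0.32  0.008] [ 0.536  0.301 -0.004] [0.706 0.351 0.016]
top lens_tin 0.46 [328.4 259.1] 111 [ 0.414 -0.251  0.013] [ 0.405 -0.254  0.018] [ 0.386 -0.271 -0.001] [ 0.424 -0.236  0.026]
top lens_tin 0.44 [208.9 203.2] 3820 [0.602 0.14  0.159] [0.6   0.144 0.093] [0.511 0.038 0.009] [0.707 0.253 0.169]
top gel_bottle 0.7 [400.  253.4] 147 [ 0.425 -0.492  0.055] [ 0.424 -0.5    0.055] [ 0.406 -0.523  0.005] [ 0.442 -0.487  0.083]
```

View pics/scene_crop.png

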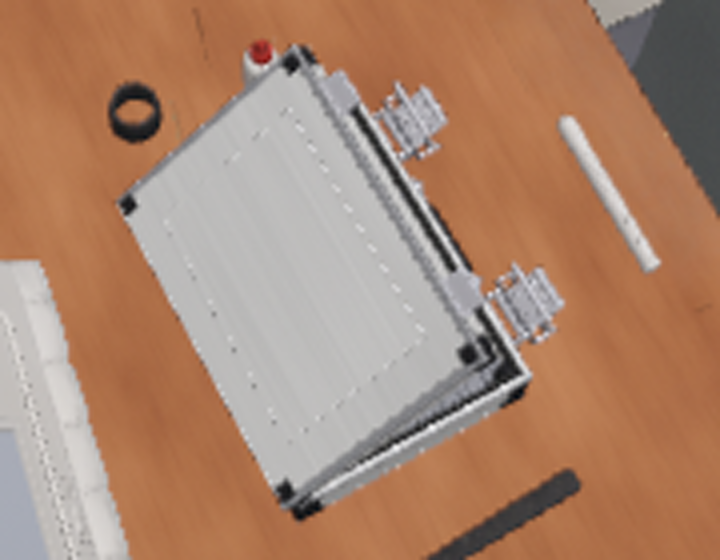

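View pics/top_crop.png

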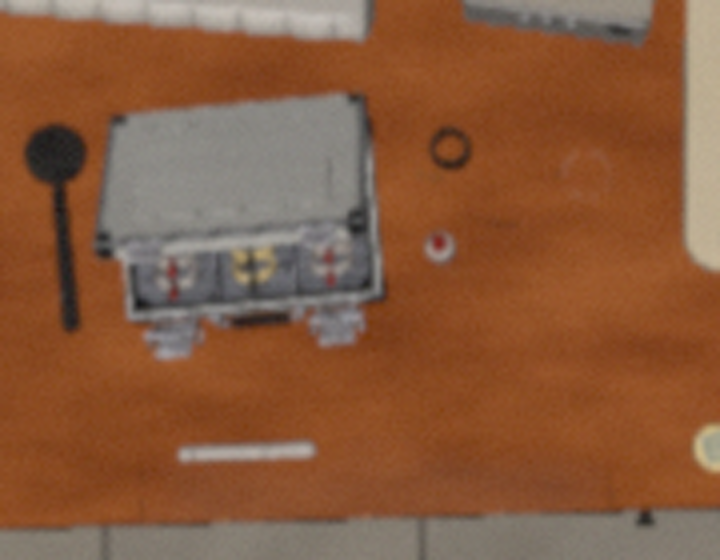

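Run:
```python
from h import *
from scipy.optimize import least_squares
# fit lid top plane
Q=[]
for n in ["scene","top"]:
    P=np.load(f"P_{n}.npy").reshape(-1,3)
    m=(P[:,0]>.5)&(P[:,0]<.73)&(P[:,1]>.02)&(P[:,1]<.28)&(P[:,2]>.06)&(P[:,2]<.2)
    q=P[m]; q=q[(q[:,0]>.57)]
    # ransac plane
    best=None;rng=np.random.default_rng(0)
    for i in range(500):
        a=q[rng.choice(len(q),3,False)];nn=np.cross(a[1]-a[0],a[2]-a[0]);nn/=np.linalg.norm(nn)+1e-12
        inl=abs((q-a[0])@nn)<.004
        if best is None or inl.sum()>best.sum():best=inl
    b=q[best];c=b.mean(0);nn=np.linalg.svd(b-c)[2][2];nn*=np.sign(nn[2])
    th=np.arccos(nn[2]);yaw=np.arctan2(nn[1],nn[0])
    print(n,best.sum(),nn,"theta",th,"dir deg",np.degrees(yaw))
    # rectangle in-plane
    rect=cv2.minAreaRect(b[:,:2].astype(np.float32)); print(rect)
    print(np.round(cv2.boxPoints(rect),3).tolist())
    Q.append(b)
```

```text
scene 5286 [0.63124759 0.03841537 0.77462942] theta 0.684667411882851 dir deg 3.4825118661528913
((0.6414989233016968, 0.1488053798675537), (0.14040543138980865, 0.22251956164836884), 3.24756121635437)
[[0.5649999976158142, 0.25600001215934753], [0.578000009059906, 0.03400000184774399], [0.7179999947547913, 0.041999999433755875], [0.7049999833106995, 0.2639999985694885]]
top 1928 [0.62881132 0.03930668 0.77656378] theta 0.6816029717850718 dir deg 3.576876593321421
((0.6416848301887512, 0.14851032197475433), (0.14059017598628998, 0.22137002646923065), 3.285745620727539)
[[0.5649999976158142, 0.2549999952316284], [0.578000009059906, 0.03400000184774399], [0.7179999947547913, 0.041999999433755875], [0.7059999704360962, 0.2630000114440918]]
```

```bash
cat >> h.py <<'E'
PSI=np.radians(3.4); ORG=np.array([.617,.1465,0])
def cw(p): # case->world
    return np.asarray(p)@R.from_euler('z',PSI).as_matrix().T+ORG
def lidp(p,th): # p rel hinge when shut: (x,y,z) 
    p=np.asarray(p,float);c,s=np.cos(th),np.sin(th)
    # opening raises front (-x)
    q=np.stack([p[...,0]*c+p[...,2]*s,p[...,1],-p[...,0]*s+p[...,2]*c],-1)
    return cw(q+np.array([.0825,0,.05]))
def lip(y,phi): 
    a=np.radians(38)-phi
    return cw([-.0935-.031*np.cos(a)+.0055*np.sin(a),y,.045+.031*np.sin(a)+.0055*np.cos(a)])
def overlay(n,name,th,phi,box,k=4):
    f=cams.grab_frame(n);u,v,w,h=box
    im=cv2.resize(f["image"][v:v+h,u:u+w],(w*k,h*k),interpolation=cv2.INTER_CUBIC)[:,:,::-1].copy()
    def pl(pts,col,cl=True):
        q=((proj(f,pts)-[u,v]+.5)*k).astype(np.int32);cv2.polylines(im,[q],cl,col,1)
    X,Y=.0825,.11
    pl(cw([[-X,-Y,.05],[X,-Y,.05],[X,Y,.05],[-X,Y,.05]]),(0,255,255))
    pl(cw([[-X,-Y,0],[X,-Y,0],[X,Y,0],[-X,Y,0]]),(0,255,0))
    if th is not None: pl(lidp([[-.165,-Y,.018],[0,-Y,.018],[0,Y,.018],[-.165,Y,.018]],th),(255,0,0))
    for s,p in zip((1,-1),phi): 
        pl(np.array([cw([-.0935,s*.07-.0145,.045]),cw([-.0935,s*.07+.0145,.045]),lip(s*.07+.0145,p),lip(s*.07-.0145,p)]),(0,0,255))
    cv2.imwrite(f"pics/{name}.png",im); return f
E
python3 - <<'E'
from h import *
overlay("top","ov_t",.683,(0,0),(160,150,110,100),6)
overlay("scene","ov_s",.683,(0,0),(230,230,150,140),4)
P=np.load("P_top.npy").reshape(-1,3)
for y0 in np.arange(-.7,.4,.1):
    for lo,hi in ((.2,.4),(.4,.5),(.5,.6)):
        m=(P[:,0]>lo)&(P[:,0]<hi)&(P[:,1]>y0)&(P[:,1]<y0+.1)
        print(round(y0,1),lo,round(np.nanmax(P[m,2]),3) if m.any() else None,end=' | ')
    print()
E
```

```text
-0.7 0.2 0.538 | -0.7 0.4 None | -0.7 0.5 None | 
-0.6 0.2 0.547 | -0.6 0.4 0.163 | -0.6 0.5 0.204 | 
-0.5 0.2 0.569 | -0.5 0.4 0.08 | -0.5 0.5 0.169 | 
-0.4 0.2 0.017 | -0.4 0.4 0.066 | -0.4 0.5 0.502 | 
-0.3 0.2 0.029 | -0.3 0.4 0.027 | -0.3 0.5 0.035 | 
-0.2 0.2 0.725 | -0.2 0.4 0.014 | -0.2 0.5 0.014 | 
-0.1 0.2 0.723 | -0.1 0.4 0.013 | -0.1 0.5 0.06 | 
-0.0 0.2 0.522 | -0.0 0.4 0.013 | -0.0 0.5 0.177 | 
0.1 0.2 0.01 | 0.1 0.4 0.069 | 0.1 0.5 0.175 | 
0.2 0.2 0.01 | 0.2 0.4 0.075 | 0.2 0.5 0.175 | 
0.3 0.2 0.015 | 0.3 0.4 0.014 | 0.3 0.5 0.017 |
```

View pics/ov_t.png

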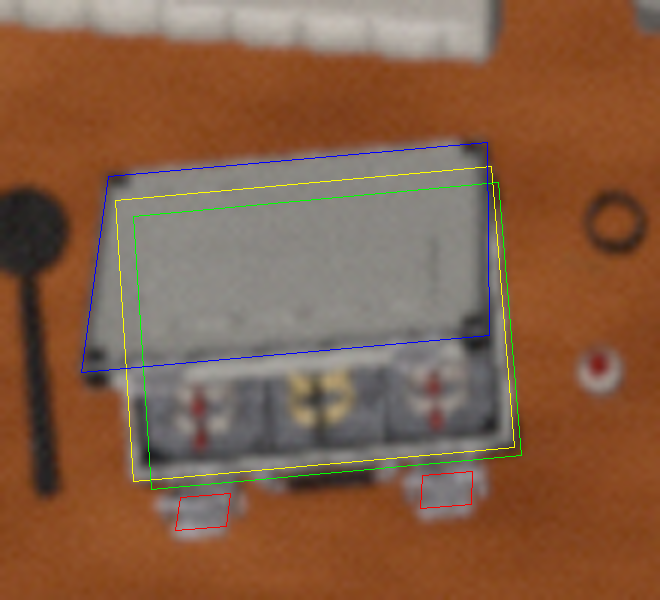

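View pics/ov_s.png

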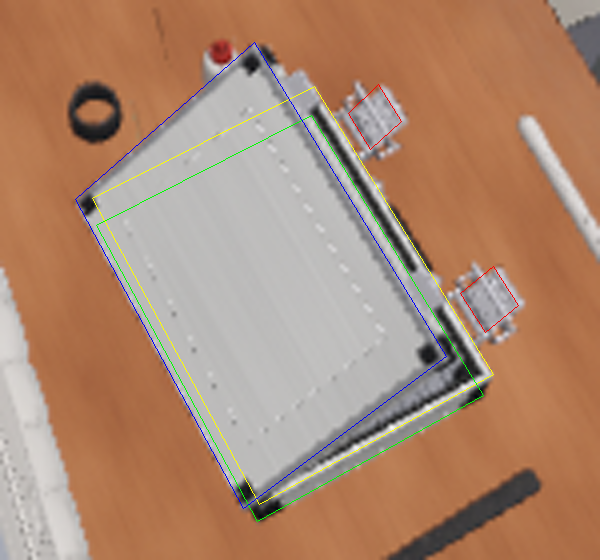

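```bash
cat >> h.py <<'E'
def togo(targets):
    o=get_obs();M=R.from_quat(o["tcp_rot"]).as_matrix();p=o["eef_pos"]
    for t in targets:
        d=M.T@(np.array(t)-p)*100;print("to",np.round(t,4),"tool shift cm",np.round(d,2),"norm",round(np.linalg.norm(d),2));p=np.array(t)
E
python3 - <<'E'
from h import *
print(R.from_quat(get_obs()["tcp_rot"]).as_matrix().round(3))
togo([(.35,-.42,.26),(.45,-.15,.26),(.53,.10,.26),(.575,.143,.26)])
E
```

```text
[[ 0.967  0.254 -0.   ]
 [ 0.254 -0.967 -0.   ]
 [-0.     0.    -1.   ]]
to [ 0.35 -0.42  0.26] tool shift cm [ 23.18 -17.99  -1.77] norm 29.4
to [ 0.45 -0.15  0.26] tool shift cm [ 16.53 -23.58  -0.  ] norm 28.79
to [0.53 0.1  0.26] tool shift cm [ 14.09 -22.15  -0.  ] norm 26.25
to [0.575 0.143 0.26 ] tool shift cm [ 5.44 -3.02 -0.  ] norm 6.22
```

```bash
python3 -m pendant '[[0,0,0,2.6,-2.0,-0.2,0],[0,0,0,2.6,-2.0,-0.2,0],[0,0,0,2.6,-2.0,-0.2,0],[0,0,0,2.6,-2.0,-0.2,0],[0,0,0,2.6,-2.0,-0.2,0],[0,0,0,2.6,-2.0,-0.2,0],[0,0,0,2.6,-2.0,-0.2,0],[0,0,0,2.6,-2.0,-0.2,0],[0,0,0,2.4,-2.0,-0.2,0],[0,0,0,2.0,-2.95,0,0],[0,0,0,2.0,-2.95,0,0],[0,0,0,2.0,-2.95,0,0],[0,0,0,2.0,-2.95,0,0],[0,0,0,2.0,-2.95,0,0],[0,0,0,2.0,-2.95,0,0],[0,0,0,2.0,-2.95,0,0],[0,0,0,2.5,-2.95,0,0]]' 20
python3 -c "
from h import *
togo([(.53,.10,.26),(.575,.143,.26)]);print(get_obs()['q'])"
```

```text
time_s: 3.22
eef_pos: [0.4497, -0.1481, 0.2607]
tcp_rot: [0.992, 0.128, 0.0, 0.0]
contact_force: [1.7, 0.2, -1.0]
opening: 0.002
to [0.53 0.1  0.26] tool shift cm [ 14.05 -21.97   0.06] norm 26.08
to [0.575 0.143 0.26 ] tool shift cm [ 5.44 -3.02  0.  ] norm 6.22
[-5.32750429e-01 -1.87527995e-01  2.03561865e+00 -2.36047069e-04
  1.29255579e+00  7.82077271e-01]
```

```bash
python3 -m pendant '[[0,0,0,2.0,-3.14,0,0],[0,0,0,2.0,-3.14,0,0],[0,0,0,2.0,-3.14,0,0],[0,0,0,2.0,-3.14,0,0],[0,0,0,2.0,-3.14,0,0],[0,0,0,2.0,-3.14,0,0],[0,0,0,2.05,-3.14,0,0],[0,0,0,2.7,-1.5,0,0],[0,0,0,2.7,-1.5,0,0]]'
python3 -m pendant '[[0,0,-6.5,0,0,0,0],[0,0,-6.5,0,0,0,0],[0,0,-6.5,0,0,0,0],[0,0,-6.5,0,0,0,0],[0,0,-6.5,0,0,0,0],[0,0,-6.5,0,0,0,0],[0,0,-6.5,0,0,0,0],[0,0,-6.5,0,0,0,0],[0,0,-6.5,0,0,0,0],[0,0,-6.5,0,0,0,0],[0,0,-6.5,0,0,0,0],[0,0,-7.1,0,0,0,0],[0,0,0,0,0,0,0]]'
python3 - <<'E'
from h import *
o=get_obs();print(R.from_quat(o["tcp_rot"]).as_matrix().round(3),o["q"].round(2) if hasattr(o["q"],'round') else o["q"])
E0=lidp([-.165,0,.018],.683);print("edge",E0)
f=cams.grab_frame("wrist");cv2.imwrite("pics/w1.png",f["image"][:,:,::-1])
f=overlay("scene","s1",.683,(0,0),(230,230,150,140))
i=lambda th:lidp([-.165,0,.018],th)+np.array([.004,0,.011])
togo([i(.683)+[0,0,.015]]+[i(t) for t in (.683,.6,.5,.4,.3,.2,.1,.05,.02,0)])
E
```

```text
time_s: 3.97
eef_pos: [0.5748, 0.1436, 0.2606]
tcp_rot: [0.992, 0.129, 0.0, 0.0]
contact_force: [-0.1, -0.8, 0.0]
opening: 0.003
time_s: 5.05
eef_pos: [0.5745, 0.1413, 0.2604]
tcp_rot: [0.686, 0.728, 0.0, 0.0]
contact_force: [-0.8, 0.7, -0.5]
opening: 0.0
[[-0.06   0.998  0.   ]
 [ 0.998  0.06   0.   ]
 [ 0.     0.    -1.   ]] [0.07 0.09 1.77 0.   1.28 0.01]
edge [0.58293261 0.14447602 0.16809757]
to [0.5869 0.1445 0.1941] tool shift cm [0.24 1.26 6.63] norm 6.75
to [0.5869 0.1445 0.1791] tool shift cm [-0.  -0.   1.5] norm 1.5
to [0.5776 0.1439 0.169 ] tool shift cm [-0.   -0.94  1.01] norm 1.38
to [0.5674 0.1433 0.1559] tool shift cm [-0.   -1.02  1.31] norm 1.66
to [0.5586 0.1428 0.1418] tool shift cm [-0.   -0.88  1.41] norm 1.66
to [0.5513 0.1424 0.127 ] tool shift cm [-0.   -0.73  1.49] norm 1.66
to [0.5455 0.142  0.1114] tool shift cm [-0.   -0.58  1.55] norm 1.66
to [0.5413 0.1418 0.0954] tool shift cm [-0.   -0.42  1.6 ] norm 1.66
to [0.5397 0.1417 0.0872] tool shift cm [-0.   -0.15  0.82] norm 0.83
to [0.539  0.1416 0.0823] tool shift cm [-0.   -0.07  0.49] norm 0.5
to [0.5386 0.1416 0.079 ] tool shift cm [-0.   -0.04  0.33] norm 0.33
```

View pics/w1.png

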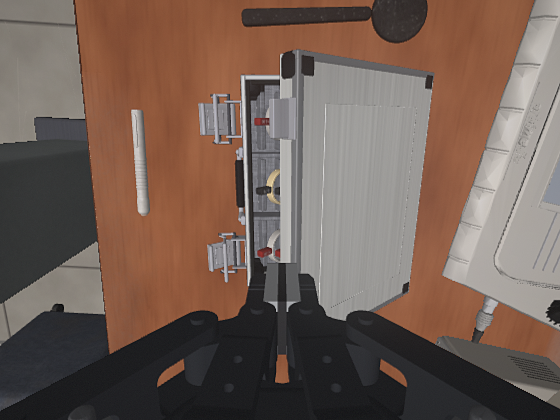

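View pics/s1.png

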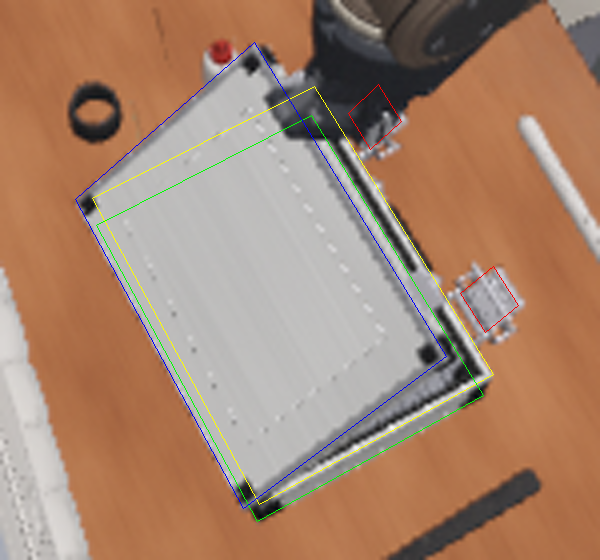

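The wrist view shows the shut fingertips near (283,285), just in front of and above the lid's front edge, and the model outlines fit the pictures. Next I move to just above the edge and then push down slowly along its arc.

```bash
python3 -m pendant '[[0,0,0,0.1,0.6,2.0,0],[0,0,0,0.1,0.6,2.5,0],[0,0,0,0,0,2.1,0],[0,0,0,0,0,0.5,0],[0,0,0,0,0,0.5,0],[0,0,0,0,0,0.5,0],[0,0,0,0,-0.2,0.3,0],[0,0,0,0,-0.3,0.4,0],[0,0,0,0,-0.4,0.4,0]]'
python3 -m pendant '[[0,0,0,0,-0.34,0.44,0],[0,0,0,0,-0.34,0.44,0],[0,0,0,0,-0.34,0.44,0],[0,0,0,0,-0.3,0.47,0],[0,0,0,0,-0.3,0.47,0],[0,0,0,0,-0.3,0.47,0]]'
python3 - <<'E'
from h import *
f=cams.grab_frame("wrist");cv2.imwrite("pics/w2.png",f["image"][:,:,::-1])
i=lambda th:lidp([-.165,0,.018],th)+np.array([.004,0,.011])
togo([i(t) for t in (.4,.3,.2,.1)])
E
```

```text
time_s: 5.9
eef_pos: [0.5781, 0.1436, 0.17]
tcp_rot: [0.686, 0.727, 0.001, 0.001]
contact_force: [-0.3, -0.1, 2.1]
opening: 0.001
time_s: 6.4
eef_pos: [0.5576, 0.1424, 0.1403]
tcp_rot: [0.686, 0.727, -0.0, -0.0]
contact_force: [-1.2, 0.8, 2.7]
opening: -0.002
to [0.5586 0.1428 0.1418] tool shift cm [ 0.03  0.19 -0.28] norm 0.35
to [0.5513 0.1424 0.127 ] tool shift cm [-0.   -0.73  1.49] norm 1.66
to [0.5455 0.142  0.1114] tool shift cm [-0.   -0.58  1.55] norm 1.66
to [0.5413 0.1418 0.0954] tool shift cm [-0.   -0.42  1.6 ] norm 1.66
```

View pics/w2.png

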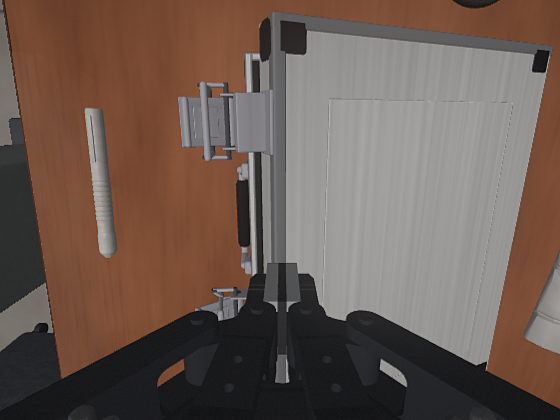

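The lid follows the fingertips at about 2.5 N; its front edge now crosses the fingertips near (283,270). I continue at the same slow pace.

```bash
python3 -m pendant '[[0,0,0,0,-0.18,0.45,0],[0,0,0,0,-0.18,0.45,0],[0,0,0,0,-0.18,0.45,0],[0,0,0,0,-0.18,0.45,0],[0,0,0,0,-0.18,0.45,0],[0,0,0,0,-0.15,0.45,0],[0,0,0,0,-0.12,0.4,0],[0,0,0,0,-0.12,0.4,0],[0,0,0,0,-0.1,0.4,0]]'
python3 -m pendant '[[0,0,0,0,-0.1,0.3,0],[0,0,0,0,-0.1,0.3,0],[0,0,0,0,-0.06,0.25,0],[0,0,0,0,-0.05,0.2,0]]'
python3 - <<'E'
from h import *
i=lambda th:lidp([-.165,0,.018],th)+np.array([.004,0,.011])
togo([i(t) for t in (.1,.05,.02,0)])
E
```

```text
time_s: 7.2
eef_pos: [0.5442, 0.1416, 0.1016]
tcp_rot: [0.686, 0.727, 0.0, 0.0]
contact_force: [-0.5, 1.5, 0.3]
opening: 0.002
time_s: 7.53
eef_pos: [0.5416, 0.1414, 0.0915]
tcp_rot: [0.686, 0.727, 0.0, 0.0]
contact_force: [0.9, 0.1, 0.7]
opening: -0.004
to [0.5413 0.1418 0.0954] tool shift cm [ 0.04 -0.03 -0.39] norm 0.39
to [0.5397 0.1417 0.0872] tool shift cm [-0.   -0.15  0.82] norm 0.83
to [0.539  0.1416 0.0823] tool shift cm [-0.   -0.07  0.49] norm 0.5
to [0.5386 0.1416 0.079 ] tool shift cm [-0.   -0.04  0.33] norm 0.33
```

```bash
python3 -m pendant '[[0,0,0,0,-0.03,0.2,0],[0,0,0,0,-0.03,0.2,0],[0,0,0,0,-0.02,0.2,0],[0,0,0,0,-0.02,0.1,0],[0,0,0,0,-0.0,0.1,0]]'
python3 - <<'E'
from h import *
f=cams.grab_frame("wrist");cv2.imwrite("pics/w3.png",f["image"][:,:,::-1])
f=overlay("scene","s3",.03,(0,0),(230,230,150,140))
E
```

```text
time_s: 7.95
eef_pos: [0.5401, 0.1413, 0.0834]
tcp_rot: [0.686, 0.727, -0.0, -0.0]
contact_force: [0.2, 0.6, 1.0]
opening: -0.002
```

View pics/w3.png

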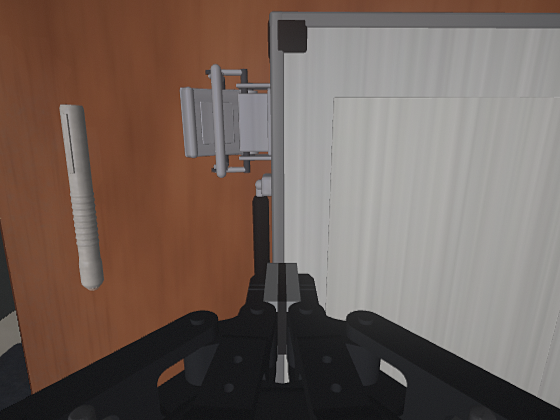

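View pics/s3.png

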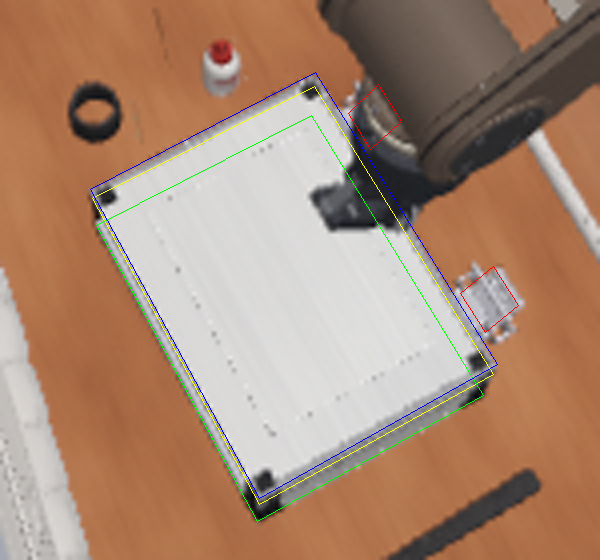

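The lid is nearly shut: its front edge is at x≈278 in the wrist view, and it fills the case outline in the scene view. I press gently into the seal.

```bash
python3 -m pendant '[[0,0,0,0,0,0.1,0],[0,0,0,0,0,0.1,0],[0,0,0,0,0,0,0]]'
python3 -m pendant '[[0,0,0,0,0,0.1,0],[0,0,0,0,0,0.1,0],[0,0,0,0,0,0,0]]'
```

```text
time_s: 8.3
eef_pos: [0.5399, 0.1414, 0.0816]
tcp_rot: [0.686, 0.727, -0.0, -0.0]
contact_force: [-2.0, 0.1, 3.2]
opening: 0.003
time_s: 8.55
eef_pos: [0.5397, 0.1413, 0.0801]
tcp_rot: [0.686, 0.727, -0.001, -0.001]
contact_force: [-4.4, -0.7, 5.7]
opening: -0.0
```

```bash
python3 -m pendant '[[0,0,0,0,0,-1,0],[0,0,0,0,0,-3,0],[0,0,0,0,-1.0,-1,0],[0,0,0,2,-2,0,0],[0,0,0,0,-2,0,0],[0,0,0,0,0,0,0]]'
python3 - <<'E'
from h import *
f=cams.grab_frame("wrist");cv2.imwrite("pics/w4.png",f["image"][:,:,::-1])
P=cloud(f);np.save("Pw.npy",P)
L=lip(.07,0);Rr=lip(-.07,0);print("model lips",L,Rr,"proj",proj(f,L),proj(f,Rr))
for n in ("left_lever","right_lever","lid"):
    for d in cams.outline_of(n,"wrist")[:2]:
        q=P[d["region"]];print(n,round(d["confidence"],2),np.round(d["xy"]),np.round(np.nanpercentile(q,[2,50,98],axis=0),3).tolist())
E
```

```text
time_s: 9.05
eef_pos: [0.4862, 0.1591, 0.1292]
tcp_rot: [0.686, 0.728, -0.001, -0.001]
contact_force: [-0.2, -0.6, -0.4]
opening: -0.004
model lips [0.49850797 0.20958371 0.06841956] [0.50681086 0.06983013 0.06841956] proj [309.96857381 161.35131979] [305.16055272 368.00879927]
left_lever 0.72 [322. 158.] [[0.493, 0.189, 0.0], [0.506, 0.211, 0.063], [0.517, 0.23, 0.079]]
lid 0.58 [466. 222.] [[0.528, 0.073, 0.064], [0.593, 0.18, 0.07], [0.668, 0.252, 0.072]]
```

View pics/w4.png

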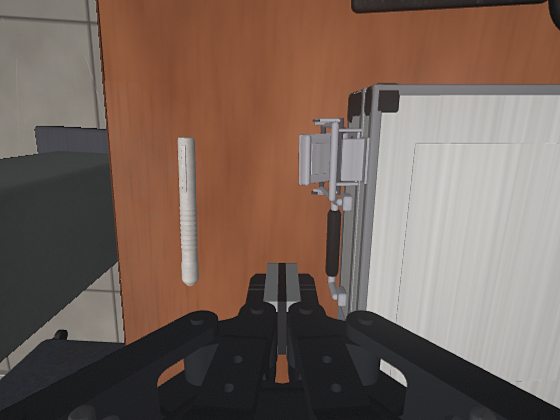

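Run:
```python
from h import *
P=np.load("Pw.npy")
for c in range(297,348,3): print(c,P[160,c].round(4),P[145,c].round(4))
for d in range(-30,1,3): print(160+d, P[160+d,305].round(4), P[190+d,305].round(4))
```

```text
297 [4.945e-01 2.025e-01 4.000e-04] [ 0.4938  0.2136 -0.0014]
300 [0.4931 0.2095 0.0641] [0.4925 0.218  0.0636]
303 [0.4946 0.2099 0.0667] [0.494  0.2182 0.0663]
306 [0.4962 0.2102 0.0684] [0.4955 0.2185 0.0684]
309 [0.4979 0.2103 0.0683] [0.4973 0.2185 0.0671]
312 [0.5004 0.2095 0.06  ] [0.4997 0.2181 0.0599]
315 [0.5023 0.2095 0.0585] [0.5016 0.2181 0.0579]
318 [0.5043 0.2094 0.0567] [0.5034 0.2182 0.0577]
321 [0.5061 0.2094 0.0561] [0.5053 0.2182 0.0563]
324 [0.5081 0.2094 0.0552] [0.5073 0.2182 0.0548]
327 [0.51   0.2094 0.0543] [0.5093 0.2182 0.0529]
330 [0.5085 0.2119 0.0769] [0.5113 0.2183 0.0518]
333 [0.5097 0.2122 0.0792] [0.509  0.22   0.0789]
336 [0.5116 0.2121 0.0774] [0.5107 0.2201 0.0784]
339 [0.518  0.2094 0.0502] [0.5168 0.2186 0.0514]
342 [0.5173 0.2109 0.0638] [0.5165 0.2194 0.0636]
345 [0.5189 0.2111 0.0647] [0.518  0.2195 0.0646]
130 [ 0.499   0.2249 -0.0016] [0.4957 0.2101 0.068 ]
133 [ 0.4992  0.2228 -0.0006] [0.4959 0.2084 0.0673]
136 [0.4946 0.2233 0.0679] [0.496  0.2067 0.0673]
139 [0.4947 0.2217 0.0686] [0.4961 0.2049 0.0672]
142 [0.4949 0.22   0.0673] [0.4962 0.2033 0.0677]
145 [0.495  0.2184 0.0682] [0.4965 0.2014 0.0666]
148 [0.4952 0.2167 0.0673] [0.4965 0.2    0.0683]
151 [0.4953 0.2152 0.0684] [0.4967 0.198  0.0671]
154 [0.4954 0.2135 0.0678] [0.4968 0.1963 0.0671]
157 [0.4956 0.2117 0.067 ] [5.023e-01 1.819e-01 2.000e-04]
160 [0.4957 0.2101 0.068 ] [ 0.5026  0.1793 -0.0012]
```

Run:
```python
from h import *
off=np.array([-.002,0,.011])
togo([lip(.07,0)+off+[0,0,.03]]+[lip(.07,p)+off for p in (0,.2,.4,.6,.8,.95)])
```

```text
to [0.4965 0.2096 0.1094] tool shift cm [5.08 0.93 2.06] norm 5.56
to [0.4965 0.2096 0.0794] tool shift cm [-0.   -0.01  3.  ] norm 3.0
to [0.4923 0.2093 0.0748] tool shift cm [-0.   -0.42  0.46] norm 0.63
to [0.4891 0.2091 0.0694] tool shift cm [-0.   -0.32  0.54] norm 0.63
to [0.487  0.209  0.0634] tool shift cm [-0.   -0.21  0.59] norm 0.63
to [0.4861 0.209  0.0572] tool shift cm [-0.   -0.09  0.62] norm 0.63
to [0.4863 0.209  0.0525] tool shift cm [0.   0.02 0.47] norm 0.47
```

```bash
python3 -m pendant '[[0,0,0,2.5,0.45,0,0],[0,0,0,2.6,0.4,0,0],[0,0,0,0,0,2.0,0],[0,0,0,0,0,2.0,0],[0,0,0,0,0,0.5,0],[0,0,0,0,-0.1,0.5,0],[0,0,0,0,-0.3,0.4,0],[0,0,0,0,-0.3,0.4,0],[0,0,0,0,-0.2,0.4,0]]'
python3 - <<'E'
from h import *
f=cams.grab_frame("wrist");cv2.imwrite("pics/w5.png",f["image"][:,:,::-1])
f=cams.grab_frame("scene");cv2.imwrite("pics/s5.png",cv2.resize(f["image"][230:370,230:380],(750,700)[:2] if 0 else (600,560),interpolation=cv2.INTER_CUBIC)[:,:,::-1])
off=np.array([-.002,0,.011])
togo([lip(.07,p)+off for p in (.4,.6,.8,.95)])
E
```

```text
time_s: 10.0
eef_pos: [0.4863, 0.2092, 0.0681]
tcp_rot: [0.687, 0.727, 0.001, 0.001]
contact_force: [0.4, 0.0, 0.1]
opening: -0.001
to [0.4891 0.2091 0.0694] tool shift cm [-0.02  0.39 -0.21] norm 0.44
to [0.487  0.209  0.0634] tool shift cm [-0.   -0.21  0.59] norm 0.63
to [0.4861 0.209  0.0572] tool shift cm [-0.   -0.09  0.62] norm 0.63
to [0.4863 0.209  0.0525] tool shift cm [0.   0.02 0.47] norm 0.47
```

View pics/w5.png

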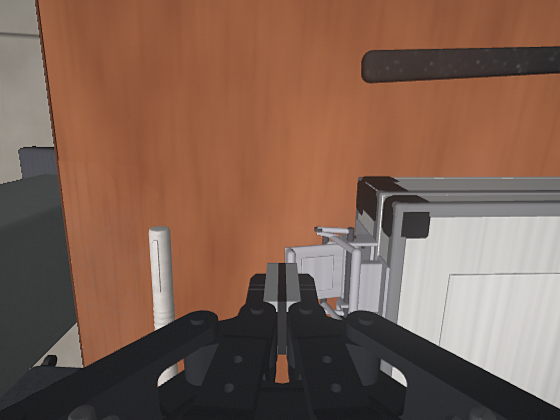

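View pics/s5.png

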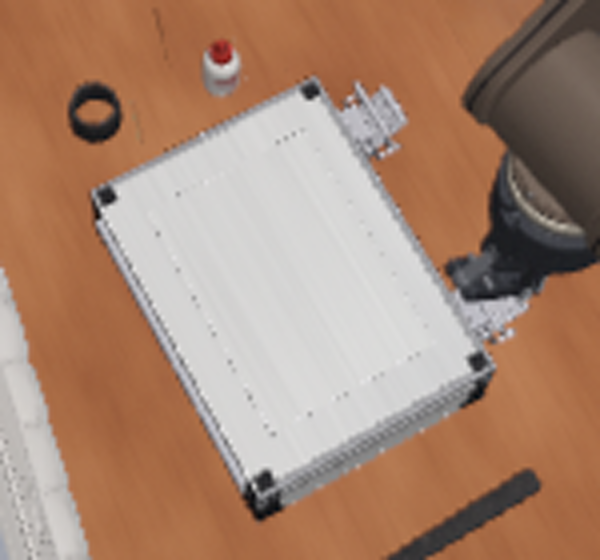

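The left lever is following the push: its lip is under the fingertips at (290,255) in the wrist view. I press it down past level, slightly inward.

```bash
python3 -m pendant '[[0,0,0,0,0.05,0.4,0],[0,0,0,0,0.05,0.4,0],[0,0,0,0,0.1,0.3,0],[0,0,0,0,0.1,0.3,0]]'
python3 - <<'E'
from h import *
f=cams.grab_frame("wrist");cv2.imwrite("pics/w6.png",f["image"][:,:,::-1])
off=np.array([-.002,0,.011])
togo([lip(.07,p)+off for p in (.6,.8,.95,1.1)])
E
```

```text
time_s: 10.43
eef_pos: [0.4885, 0.2095, 0.0533]
tcp_rot: [0.686, 0.727, -0.0, -0.0]
contact_force: [-1.4, 0.0, 2.8]
opening: -0.001
to [0.487  0.209  0.0634] tool shift cm [-0.04 -0.15 -1.07] norm 1.08
to [0.4861 0.209  0.0572] tool shift cm [-0.   -0.09  0.62] norm 0.63
to [0.4863 0.209  0.0525] tool shift cm [0.   0.02 0.47] norm 0.47
to [0.4872 0.209  0.0479] tool shift cm [0.   0.09 0.46] norm 0.47
```

View pics/w6.png

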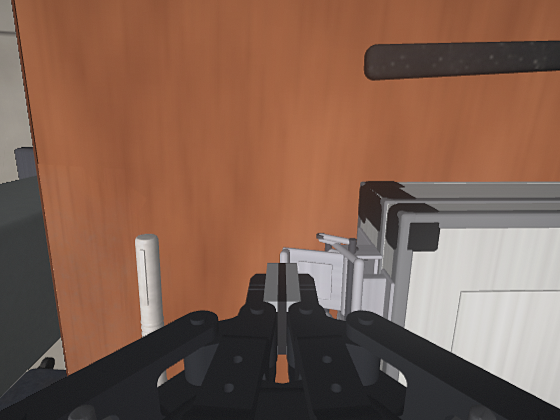

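Next comes the same vertical stage on the right lever, then the tilted stage on both.

```bash
python3 -m pendant '[[0,0,0,0,-0.1,-2,0],[0,0,0,0,0,-3,0],[0,0,0,-3.5,0.2,-1,0],[0,0,0,-3.5,0.3,0,0],[0,0,0,-3.5,0,0,0],[0,0,0,-3.5,0,0,0],[0,0,0,0,0,0,0]]'
python3 - <<'E'
from h import *
f=cams.grab_frame("wrist");cv2.imwrite("pics/w7.png",f["image"][:,:,::-1])
off=np.array([-.003,0,.011])
togo([lip(-.07,0)+off+[0,0,.01]]+[lip(-.07,p)+off for p in (0,.4,.8,.95)])
f=cams.grab_frame("scene");cv2.imwrite("pics/s7.png",cv2.resize(f["image"][230:370,230:380],(600,560),interpolation=cv2.INTER_CUBIC)[:,:,::-1])
E
```

```text
time_s: 11.07
eef_pos: [0.5018, 0.0653, 0.1139]
tcp_rot: [0.688, 0.726, -0.0, 0.001]
contact_force: [0.6, 0.8, 0.1]
opening: 0.003
to [0.5038 0.0698 0.0894] tool shift cm [0.23 0.24 2.43] norm 2.45
to [0.5038 0.0698 0.0794] tool shift cm [ 0. -0.  1.] norm 1.0
to [0.4964 0.0694 0.0694] tool shift cm [-0.   -0.75  1.  ] norm 1.25
to [0.4934 0.0692 0.0572] tool shift cm [-0.   -0.3   1.22] norm 1.25
to [0.4936 0.0692 0.0525] tool shift cm [0.   0.02 0.47] norm 0.47
```

View pics/w7.png

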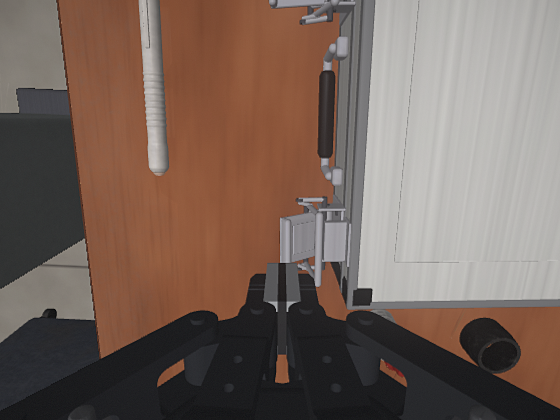

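View pics/s7.png

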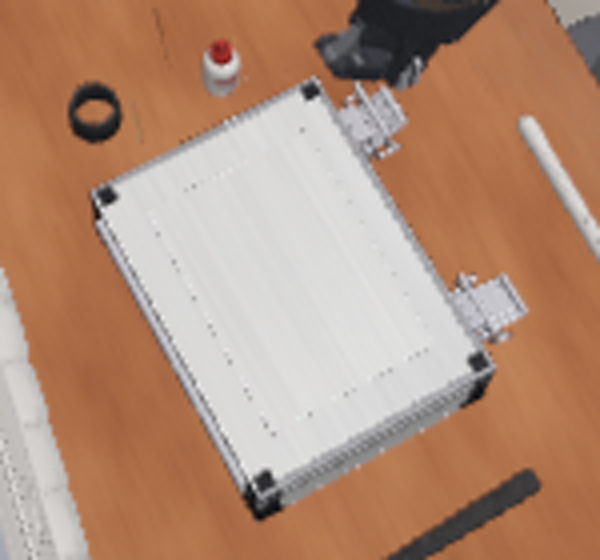

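The left lever now stays roughly level at about (490,305) in the scene crop; the right one is still up at (380,115). I push the right one down.

```bash
python3 -m pendant '[[0,0,0,0.3,0.2,1.0,0],[0,0,0,0.15,0,1.5,0],[0,0,0,0,0,0.5,0],[0,0,0,0,-0.1,0.5,0],[0,0,0,0,-0.2,0.4,0],[0,0,0,0,-0.2,0.4,0],[0,0,0,0,-0.2,0.4,0],[0,0,0,0,-0.1,0.4,0],[0,0,0,0,0.0,0.4,0],[0,0,0,0,0.0,0.3,0],[0,0,0,0,0.05,0.3,0],[0,0,0,0,0.0,0.2,0]]'
python3 - <<'E'
from h import *
f=cams.grab_frame("wrist");cv2.imwrite("pics/w8.png",f["image"][:,:,::-1])
off=np.array([-.003,0,.011])
togo([lip(-.07,p)+off for p in (.8,.95)])
E
```

```text
time_s: 12.17
eef_pos: [0.4951, 0.0741, 0.0504]
tcp_rot: [0.686, 0.727, -0.0, -0.0]
contact_force: [-1.3, 0.2, 2.4]
opening: 0.004
to [0.4934 0.0692 0.0572] tool shift cm [-0.48 -0.19 -0.71] norm 0.88
to [0.4936 0.0692 0.0525] tool shift cm [-0.    0.02  0.47] norm 0.47
```

View pics/w8.png

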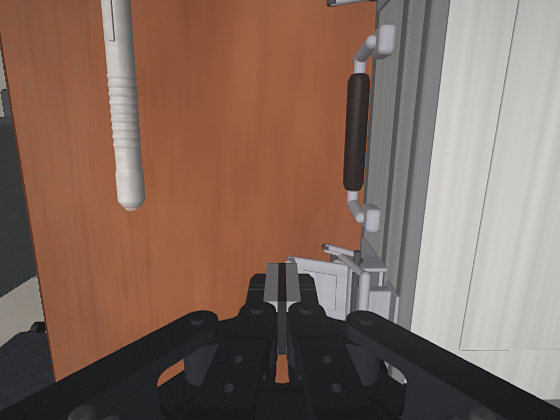

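Both levers are down about level, with 2–3 N of contact. I back off, tilt the tool 40° so the fingertips point down and towards the case, and centre on the right lever.

```bash
python3 -m pendant '[[0,0,0,-0.2,-0.7,-1.5,0],[0,0,0,-0.25,-0.8,-1.0,0],[-6.7,0,0,0,0,0,0],[-6.7,0,0,0,0,0,0],[-6.7,0,0,0,0,0,0],[-6.7,0,0,0,0,0,0],[-6.6,0,0,0,0,0,0],[-6.6,0,0,0,0,0,0],[0,0,0,0,0,0,0],[0,0,0,0,0,0,0]]'
cat >> h.py <<'E'
def tipgo(tips): # shift of TCP so that fingertip centre reaches world pts, current orientation
    o=get_obs();M=R.from_quat(o["tcp_rot"]).as_matrix();p=o["eef_pos"]+M[:,2]*.011
    print("tip now",np.round(p,4))
    for t in tips:
        d=M.T@(np.array(t)-p)*100;print("to",np.round(t,4),"tool cm",np.round(d,2));p=np.array(t)
E
python3 - <<'E'
from h import *
o=get_obs();print(R.from_quat(o["tcp_rot"]).as_matrix().round(3),np.round(o["q"],2))
f=cams.grab_frame("wrist");cv2.imwrite("pics/w9.png",f["image"][:,:,::-1])
tipgo([lip(-.07,p) for p in (.8,.95,1.1,1.25,1.4,1.55,1.7,1.85,2.0,2.23)])
E
```

```text
time_s: 13.05
eef_pos: [0.4866, 0.0654, 0.0845]
tcp_rot: [0.651, 0.693, 0.229, 0.207]
contact_force: [-0.1, -0.1, -0.7]
opening: -0.001
[[-0.065  0.808  0.586]
 [ 0.998  0.046  0.048]
 [ 0.011  0.588 -0.809]] [-0.14 -0.17  2.47  0.54  0.25 -0.68]
tip now [0.4933 0.066  0.0757]
to [0.4964 0.0692 0.0462] tool cm [ 0.27 -1.46  2.58]
to [0.4966 0.0692 0.0415] tool cm [-0.01 -0.26  0.39]
to [0.4975 0.0693 0.0369] tool cm [-0.01 -0.2   0.43]
to [0.499  0.0694 0.0324] tool cm [-0.01 -0.14  0.45]
to [0.5012 0.0695 0.0282] tool cm [-0.01 -0.07  0.47]
to [0.504  0.0697 0.0244] tool cm [-0.01  0.    0.47]
to [0.5073 0.0699 0.0211] tool cm [-0.01  0.07  0.47]
to [0.5111 0.0701 0.0183] tool cm [-0.01  0.14  0.45]
to [0.5153 0.0703 0.0161] tool cm [-0.01  0.21  0.42]
to [0.5222 0.0707 0.014 ] tool cm [-0.01  0.44  0.58]
```

View pics/w9.png

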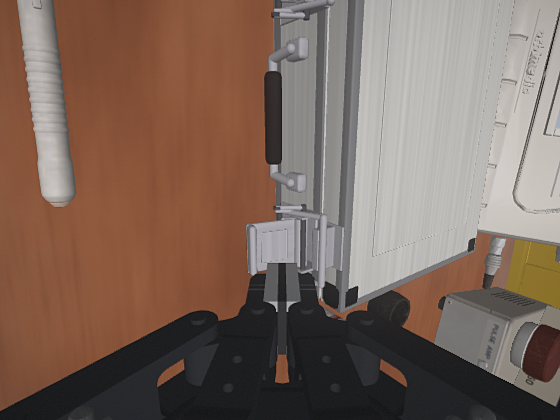

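The forearm is folded to its limit (q3 2.47, q5 0.25) at this tilt. I reduce it to about 20°, which still gives a good push direction.

```bash
python3 -m pendant '[[6,0,0,0,0,0,0],[6,0,0,0,0,0,0],[4,0,0,0,0,0,0],[0,0,0,0,0,0,0],[0,0,0,0,0,0,0]]'
python3 - <<'E'
from h import *
o=get_obs();print(R.from_quat(o["tcp_rot"]).as_matrix().round(3),np.round(o["q"],2))
tipgo([lip(-.07,.8)+[-.003,0,.004]]+[lip(-.07,p)-[.003,0,0] for p in (.8,.95,1.1,1.25,1.4,1.55,1.7,1.85,2.0,2.23)])
E
```

```text
time_s: 13.52
eef_pos: [0.4877, 0.067, 0.0844]
tcp_rot: [0.671, 0.718, 0.142, 0.122]
contact_force: [0.1, -0.3, -0.1]
opening: -0.001
[[-0.07   0.928  0.366]
 [ 0.997  0.06   0.04 ]
 [ 0.015  0.368 -0.93 ]] [-0.11 -0.09  2.34  0.16  0.53 -0.3 ]
tip now [0.4918 0.0674 0.0742]
to [0.4934 0.0692 0.0502] tool cm [ 0.13 -0.72  2.3 ]
to [0.4934 0.0692 0.0462] tool cm [-0.01 -0.15  0.37]
to [0.4936 0.0692 0.0415] tool cm [-0.01 -0.16  0.44]
to [0.4945 0.0693 0.0369] tool cm [-0.01 -0.09  0.46]
to [0.496  0.0694 0.0324] tool cm [-0.01 -0.02  0.47]
to [0.4982 0.0695 0.0282] tool cm [-0.01  0.05  0.47]
to [0.501  0.0697 0.0244] tool cm [-0.01  0.12  0.46]
to [0.5043 0.0699 0.0211] tool cm [-0.01  0.19  0.43]
to [0.5081 0.0701 0.0183] tool cm [-0.01  0.25  0.4 ]
to [0.5123 0.0703 0.0161] tool cm [-0.01  0.31  0.36]
to [0.5192 0.0707 0.014 ] tool cm [-0.01  0.57  0.45]
```

```bash
python3 -m pendant '[[0,0,0,0.1,-0.7,0.5,0],[0,0,0,0.05,0,1.0,0],[0,0,0,0,0,0.8,0],[0,0,0,0,-0.1,0.4,0],[0,0,0,0,-0.15,0.4,0],[0,0,0,0,-0.1,0.4,0],[0,0,0,0,0,0,0]]'
python3 - <<'E'
from h import *
o=get_obs();print(np.round(o["q"],2))
f=cams.grab_frame("wrist");cv2.imwrite("pics/w10.png",f["image"][:,:,::-1])
tipgo([lip(-.07,p)-[.003,0,0] for p in (1.1,1.25,1.4,1.55,1.7,1.85,2.0,2.23)])
E
```

```text
time_s: 14.1
eef_pos: [0.4886, 0.0693, 0.0464]
tcp_rot: [0.671, 0.718, 0.141, 0.121]
contact_force: [-1.8, -0.1, -0.1]
opening: 0.0
[-0.1  -0.    2.35  0.18  0.44 -0.32]
tip now [0.4928 0.0697 0.0366]
to [0.4945 0.0693 0.0369] tool cm [-0.06  0.16  0.04]
to [0.496  0.0694 0.0324] tool cm [-0.01 -0.02  0.47]
to [0.4982 0.0695 0.0282] tool cm [-0.01  0.05  0.47]
to [0.501  0.0697 0.0244] tool cm [-0.01  0.12  0.46]
to [0.5043 0.0699 0.0211] tool cm [-0.01  0.19  0.43]
to [0.5081 0.0701 0.0183] tool cm [-0.01  0.25  0.4 ]
to [0.5123 0.0703 0.0161] tool cm [-0.01  0.31  0.36]
to [0.5192 0.0707 0.014 ] tool cm [-0.01  0.57  0.45]
```

View pics/w10.png

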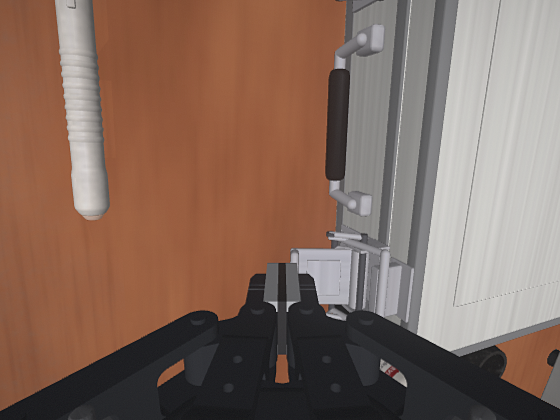

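```bash
cat > prof.py <<'E'
from h import *
import sys
def prof(cam,y0,w=.012):
    f=cams.grab_frame(cam);P=cloud(f)
    C=(P-ORG)@R.from_euler('z',PSI).as_matrix()
    m=(abs(C[...,1]-y0)<w)&(C[...,0]<-.08)&(C[...,0]>-.14)&(C[...,2]>.003)&(C[...,2]<.1)
    q=C[m]; q=q[np.argsort(q[:,0])]
    for a in np.arange(-.140,-.08,.003):
        s=q[(q[:,0]>=a)&(q[:,0]<a+.003)]
        if len(s): print(round(a*1000),len(s),"z mm",np.round(np.percentile(s[:,2],[5,50,95])*1000,1),"y",np.round(np.median(s[:,1])*1000,1))
prof(sys.argv[1],float(sys.argv[2]),float(sys.argv[3]))
E
python3 prof.py wrist -.058 .003
```

```text
-140 648 z mm [46.5 79.6 94. ] y -58.3
-137 500 z mm [42.2 69.6 92.6] y -58.4
-134 236 z mm [41.6 55.7 83.4] y -58.4
-131 326 z mm [43.  93.5 98.9] y -58.6
-128 329 z mm [37.5 93.6 99.6] y -58.1
-125 329 z mm [34.8 92.9 99.3] y -57.6
-122 213 z mm [33.7 94.6 99.7] y -57.9
-119 207 z mm [33.9 92.6 99.4] y -58.1
-116 98 z mm [34.8 36.3 98.4] y -58.0
-113 85 z mm [36.1 37.4 38.8] y -58.1
-110 88 z mm [36.7 38.5 40. ] y -57.9
-107 89 z mm [37.8 40.  41.1] y -57.6
-104 102 z mm [37.5 40.9 42.5] y -57.5
-101 92 z mm [39.7 42.1 43.4] y -57.8
-98 348 z mm [43.4 50.7 66.1] y -58.2
-95 70 z mm [48.6 50.7 66.1] y -57.8
-92 45 z mm [47.8 61.6 62.9] y -59.0
-89 56 z mm [59.1 61.9 62.8] y -58.4
-86 286 z mm [14.5 62.  68.2] y -58.2
-83 230 z mm [ 5.1 64.3 69.3] y -56.7
```

The depth profile shows the flap sloping about 24° below level (φ≈1.1), so the fingertips are still on the lip. I carry on along the arc.

```bash
python3 -m pendant '[[0,0,0,0,0.1,0.3,0],[0,0,0,0,0.1,0.3,0],[0,0,0,0,0.05,0.3,0],[0,0,0,0,0.1,0.3,0],[0,0,0,0,0,0,0]]'
python3 prof.py wrist -.058 .003 | awk '$1>-125'
python3 - <<'E'
from h import *
o=get_obs();print(np.round(o["q"],2))
f=cams.grab_frame("wrist");cv2.imwrite("pics/w11.png",f["image"][:,:,::-1])
tipgo([lip(-.07,p)-[.003,0,0] for p in (1.4,1.55,1.7,1.85,2.0,2.23)])
E
```

```text
time_s: 14.62
eef_pos: [0.4971, 0.07, 0.0371]
tcp_rot: [0.671, 0.718, 0.142, 0.121]
contact_force: [-2.1, 0.3, 1.7]
opening: -0.003
-122 487 z mm [27.  85.1 91.9] y -58.4
-119 733 z mm [26.4 90.6 98.9] y -58.1
-116 517 z mm [24.3 89.2 99. ] y -57.8
-113 506 z mm [25.4 88.6 99. ] y -57.9
-110 422 z mm [28.3 91.2 99.3] y -58.0
-107 214 z mm [30.7 34.3 99.3] y -58.1
-104 125 z mm [33.7 35.8 37.8] y -58.0
-101 133 z mm [34.4 38.5 41.4] y -57.5
-98 420 z mm [40.1 50.  64.3] y -58.3
-95 72 z mm [48.8 50.2 64.6] y -58.0
-92 75 z mm [47.4 60.8 61.8] y -58.6
-89 74 z mm [57.7 60.6 61.8] y -58.4
-86 299 z mm [15.5 61.3 67.3] y -57.9
-83 268 z mm [ 6.1 61.2 68.2] y -56.6
[-0.1   0.04  2.33  0.19  0.41 -0.33]
tip now [0.5011 0.0704 0.0272]
to [0.4982 0.0695 0.0282] tool cm [-0.07 -0.23 -0.21]
to [0.501  0.0697 0.0244] tool cm [-0.01  0.12  0.46]
to [0.5043 0.0699 0.0211] tool cm [-0.01  0.19  0.43]
to [0.5081 0.0701 0.0183] tool cm [-0.01  0.25  0.4 ]
to [0.5123 0.0703 0.0161] tool cm [-0.01  0.31  0.36]
to [0.5192 0.0707 0.014 ] tool cm [-0.01  0.57  0.45]
```

View pics/w11.png

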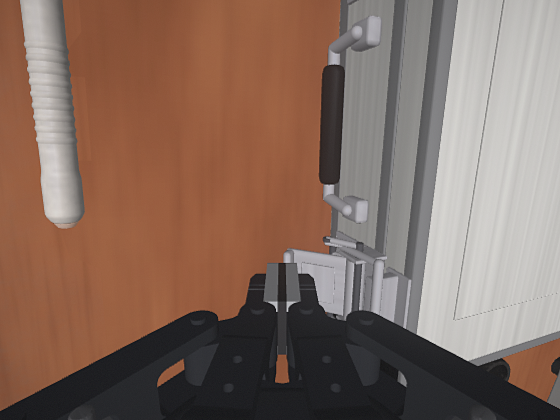

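The flap is now at about 45° below level (φ≈1.4), with the lip still under the fingertips at (290,255). I carry on down and in, past the dead point.

```bash
python3 -m pendant '[[0,0,0,0,0.15,0.3,0],[0,0,0,0,0.15,0.3,0],[0,0,0,0,0.2,0.25,0],[0,0,0,0,0.2,0.25,0],[0,0,0,0,0,0,0]]'
python3 - <<'E'
from h import *
o=get_obs();print(np.round(o["q"],2))
tipgo([lip(-.07,p)-[.002,0,0] for p in (1.7,1.85,2.0,2.23)])
E
python3 -m pendant '[[0,0,0,0,0.25,0.2,0],[0,0,0,0,0.25,0.2,0],[0,0,0,0,0.25,0.15,0],[0,0,0,0,0,0,0]]'
python3 prof.py wrist -.058 .003 | awk '$1>-122'
python3 - <<'E'
from h import *
o=get_obs();print(np.round(o["q"],2))
f=cams.grab_frame("wrist");cv2.imwrite("pics/w12.png",f["image"][:,:,::-1])
tipgo([lip(-.07,p)-[.002,0,0] for p in (1.7,1.85,2.0,2.23)])
E
```

```text
time_s: 15.13
eef_pos: [0.5085, 0.0707, 0.03]
tcp_rot: [0.671, 0.717, 0.142, 0.122]
contact_force: [-0.1, -0.1, 0.8]
opening: -0.002
[-0.1   0.08  2.3   0.2   0.39 -0.33]
tip now [0.5125 0.0711 0.0198]
to [0.5053 0.0699 0.0211] tool cm [-0.08 -0.63 -0.39]
to [0.5091 0.0701 0.0183] tool cm [-0.01  0.25  0.4 ]
to [0.5133 0.0703 0.0161] tool cm [-0.01  0.31  0.36]
to [0.5202 0.0707 0.014 ] tool cm [-0.01  0.57  0.45]
time_s: 15.47
eef_pos: [0.5161, 0.0715, 0.0275]
tcp_rot: [0.671, 0.718, 0.141, 0.121]
contact_force: [-5.3, -0.9, 5.0]
opening: -0.002
-119 416 z mm [40.3 61.7 73.1] y -57.9
-116 610 z mm [34.9 59.3 73.4] y -57.8
-113 704 z mm [28.1 60.6 98.2] y -57.8
-110 536 z mm [22.9 53.2 73.5] y -57.8
-107 263 z mm [22.1 38.1 65.2] y -57.8
-104 321 z mm [24.1 73.9 79.4] y -58.1
-101 726 z mm [22.7 80.5 88.3] y -57.9
-98 1454 z mm [16.2 80.2 97.2] y -57.9
-95 1144 z mm [16.8 81.4 99.1] y -57.8
-92 775 z mm [48.6 85.6 98.9] y -57.7
-89 575 z mm [59.3 90.3 99.4] y -57.7
-86 611 z mm [17.5 65.5 99. ] y -57.9
-83 409 z mm [ 7.7 61.1 69.1] y -57.1
[-0.09  0.1   2.29  0.19  0.39 -0.32]
tip now [0.5201 0.072  0.0172]
to [0.5053 0.0699 0.0211] tool cm [-0.1  -1.24 -0.91]
to [0.5091 0.0701 0.0183] tool cm [-0.01  0.25  0.4 ]
to [0.5133 0.0703 0.0161] tool cm [-0.01  0.31  0.36]
to [0.5202 0.0707 0.014 ] tool cm [-0.01  0.57  0.45]
```

View pics/w12.png

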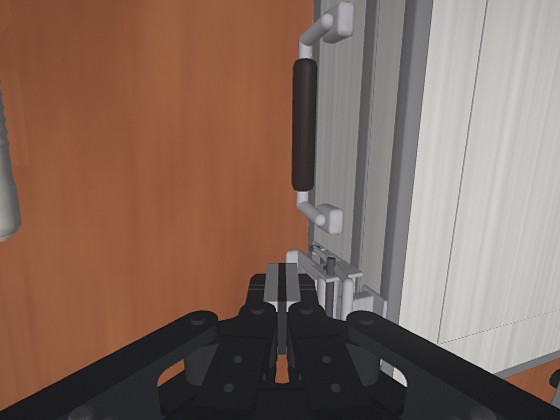

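The fingertips are almost at the locked position with 5 N of force. I push in a little more, then back off to look.

```bash
python3 -m pendant '[[0,0,0,0,0.15,-0.05,0],[0,0,0,0,0.15,-0.05,0],[0,0,0,0,0,0,0]]'
python3 -m pendant '[[0,0,0,0,-0.6,0,0],[0,0,0,0,-2,-0.8,0],[0,0,0,0,-2,-2,0],[0,0,0,0,0,-3,0],[0,0,0,0,0,-1,0],[0,0,0,0,0,0,0]]'
python3 - <<'E'
from h import *
o=get_obs();print(np.round(o["q"],2))
f=cams.grab_frame("wrist");cv2.imwrite("pics/w13.png",f["image"][:,:,::-1])
f=cams.grab_frame("scene");cv2.imwrite("pics/s13.png",cv2.resize(f["image"][230:370,230:380],(600,560),interpolation=cv2.INTER_CUBIC)[:,:,::-1])
E
python3 prof.py wrist -.07 .008 | awk '$1>-122'
```

```text
time_s: 15.82
eef_pos: [0.5161, 0.0716, 0.0276]
tcp_rot: [0.671, 0.718, 0.139, 0.119]
contact_force: [-8.7, -3.6, 3.5]
opening: -0.001
time_s: 16.32
eef_pos: [0.4529, 0.066, 0.0789]
tcp_rot: [0.67, 0.717, 0.144, 0.124]
contact_force: [0.4, 0.2, 0.5]
opening: -0.0
[-0.12 -0.17  2.43  0.17  0.52 -0.32]
-101 91 z mm [13.1 15.2 63.4] y -69.4
-98 668 z mm [15.5 50.  64.3] y -69.8
-95 593 z mm [15.6 29.1 49.8] y -70.0
-92 137 z mm [47.7 60.9 61.8] y -69.6
-89 115 z mm [60.5 61.  61.8] y -69.9
-86 392 z mm [41.2 62.8 67.5] y -69.8
-83 136 z mm [66.4 67.7 68.8] y -69.4
```

View pics/w13.png

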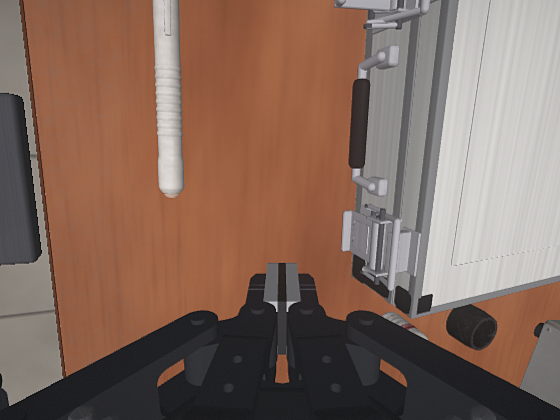

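View pics/s13.png

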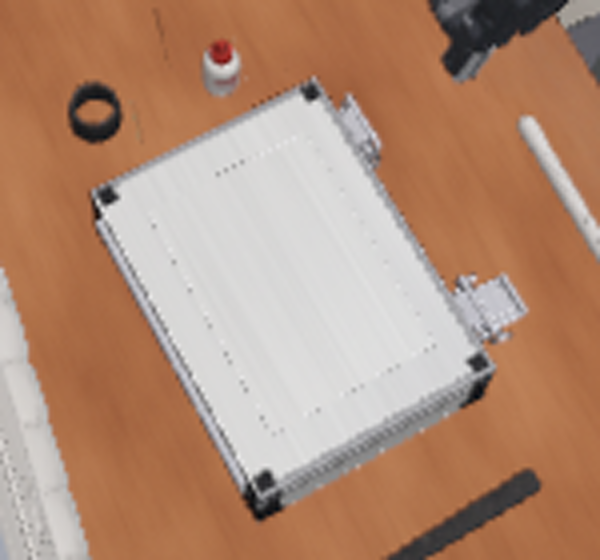

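The right catch is locked: its flap stands vertical along the front from z≈15 to 50 mm, with the lip at about x −100, z 15 mm in the case frame, as specified. I repeat for the left.

Run:
```python
from h import *
tipgo([lip(.07,.8)+[-.003,0,.02]]+[lip(.07,.8)+[-.003,0,.004]])
```

```text
tip now [0.4557 0.0666 0.0656]
to [0.4851 0.209  0.0662] tool cm [14.    3.6   1.59]
to [0.4851 0.209  0.0502] tool cm [-0.03 -0.59  1.49]
```

```bash
python3 -m pendant '[[0,0,0,0.5,1.2,0.4,0],[0,0,0,3.5,0.8,0.4,0],[0,0,0,3.5,0.8,0.4,0],[0,0,0,3.5,0.8,0.4,0],[0,0,0,3,0,0,0],[0,0,0,0,0,0,0],[0,0,0,0,0,0,0]]'
python3 - <<'E'
from h import *
o=get_obs();print(np.round(o["q"],2),R.from_quat(o["tcp_rot"]).as_matrix().round(3).tolist())
f=cams.grab_frame("wrist");cv2.imwrite("pics/w14.png",f["image"][:,:,::-1])
tipgo([lip(.07,.8)+[-.003,0,.004]]+[lip(.07,p)-[.003,0,0] for p in (.8,.95,1.1,1.25,1.4)])
E
python3 prof.py wrist .08 .004 | awk '$1>-135'
```

```text
time_s: 17.05
eef_pos: [0.4802, 0.2101, 0.0748]
tcp_rot: [0.67, 0.719, 0.141, 0.12]
contact_force: [0.0, -0.3, 0.8]
opening: -0.0
[ 0.24  0.02  2.26 -0.1   0.5   0.25] [[-0.074, 0.929, 0.362], [0.997, 0.063, 0.041], [0.015, 0.364, -0.931]]
tip now [0.4841 0.2094 0.0646]
to [0.4851 0.209  0.0502] tool cm [-0.08 -0.43  1.38]
to [0.4851 0.209  0.0462] tool cm [-0.01 -0.15  0.37]
to [0.4853 0.209  0.0415] tool cm [-0.01 -0.16  0.45]
to [0.4862 0.209  0.0369] tool cm [-0.01 -0.09  0.46]
to [0.4877 0.2091 0.0324] tool cm [-0.01 -0.02  0.47]
to [0.4899 0.2093 0.0282] tool cm [-0.01  0.05  0.47]
-134 217 z mm [69.4 83.  94.5] y 81.4
-131 233 z mm [70.8 86.1 97.1] y 77.6
-128 253 z mm [40.4 78.1 92.4] y 77.7
-125 149 z mm [42.8 76.7 85.6] y 77.7
-122 67 z mm [39.  40.  77.9] y 79.8
-119 84 z mm [39.2 40.3 41.2] y 79.9
-116 81 z mm [39.9 41.1 42.1] y 79.8
-113 79 z mm [40.3 41.7 43. ] y 79.5
-110 79 z mm [41.  42.1 43.5] y 79.8
-107 81 z mm [41.6 42.9 43.9] y 79.9
-104 68 z mm [42.4 43.3 44.1] y 80.0
-101 82 z mm [42.6 43.8 44.9] y 80.2
-98 316 z mm [45.  57.6 67. ] y 79.9
-95 110 z mm [48.4 59.2 67.3] y 80.3
-92 26 z mm [47.7 48.5 61.9] y 80.2
-89 68 z mm [59.3 61.  61.9] y 79.6
-86 279 z mm [23.5 61.2 67. ] y 80.1
-83 124 z mm [51.3 67.2 68.4] y 81.4
```

View pics/w14.png

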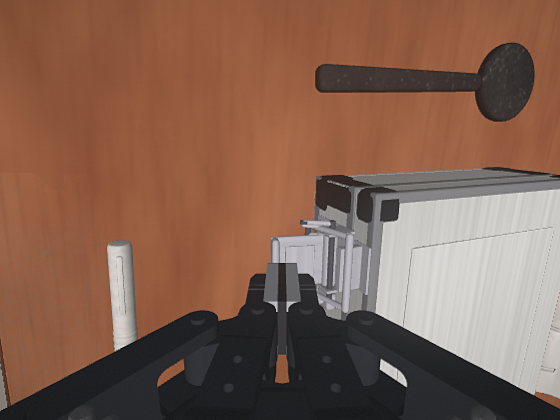

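The left lever is about 12° below level and the fingertips are over its lip at (280,250). I run the same arc as before.

```bash
python3 -m pendant '[[0,0,0,0,-0.2,0.7,0],[0,0,0,0,-0.2,0.6,0],[0,0,0,0,-0.1,0.4,0],[0,0,0,0,-0.15,0.4,0],[0,0,0,0,-0.1,0.4,0],[0,0,0,0,0.05,0.3,0],[0,0,0,0,0.05,0.3,0],[0,0,0,0,0.05,0.2,0],[0,0,0,0,0,0,0]]'
python3 prof.py wrist .08 .004 | awk '$1>-122'
python3 - <<'E'
from h import *
o=get_obs();print(np.round(o["q"],2))
tipgo([lip(.07,p)-[.003,0,0] for p in (1.1,1.25,1.4,1.55,1.7,1.85)])
E
```

```text
time_s: 17.9
eef_pos: [0.4872, 0.2095, 0.0432]
tcp_rot: [0.671, 0.718, 0.141, 0.121]
contact_force: [-1.3, -0.3, 0.4]
opening: -0.0
-119 531 z mm [29.3 89.  98.8] y 81.9
-116 372 z mm [30.3 90.  98.9] y 81.9
-113 349 z mm [32.4 91.1 99.1] y 81.9
-110 195 z mm [34. 36. 99.] y 81.4
-107 131 z mm [35.4 37.2 39.3] y 79.9
-104 126 z mm [37.5 39.1 40.4] y 80.0
-101 144 z mm [39.7 41.  44.5] y 80.1
-98 490 z mm [42.4 50.9 64.1] y 79.9
-95 162 z mm [48.5 63.7 65.1] y 80.3
-92 59 z mm [47.3 60.7 61.9] y 79.3
-89 100 z mm [58.4 60.9 61.8] y 80.2
-86 449 z mm [39.  61.2 67.1] y 80.2
-83 193 z mm [ 6.4 67.3 68.4] y 81.8
[ 0.24  0.1   2.25 -0.11  0.42  0.26]
tip now [0.4913 0.21   0.0332]
to [0.4862 0.209  0.0369] tool cm [-0.06 -0.35 -0.53]
to [0.4877 0.2091 0.0324] tool cm [-0.01 -0.02  0.47]
to [0.4899 0.2093 0.0282] tool cm [-0.01  0.05  0.47]
to [0.4927 0.2094 0.0244] tool cm [-0.01  0.12  0.46]
to [0.496  0.2096 0.0211] tool cm [-0.01  0.19  0.43]
to [0.4998 0.2098 0.0183] tool cm [-0.01  0.25  0.4 ]
```

```bash
python3 -m pendant '[[0,0,0,0,0.05,0.3,0],[0,0,0,0,0.05,0.3,0],[0,0,0,0,0.1,0.3,0],[0,0,0,0,0.15,0.3,0],[0,0,0,0,0.15,0.3,0],[0,0,0,0,0,0,0]]'
python3 - <<'E'
from h import *
tipgo([lip(.07,p)-[.002,0,0] for p in (1.55,1.7,1.85,2.0,2.23)])
E
python3 -m pendant '[[0,0,0,0,0.2,0.25,0],[0,0,0,0,0.25,0.2,0],[0,0,0,0,0.25,0.2,0],[0,0,0,0,0,0,0]]'
python3 - <<'E'
from h import *
o=get_obs();print(np.round(o["q"],2))
f=cams.grab_frame("wrist");cv2.imwrite("pics/w15.png",f["image"][:,:,::-1])
tipgo([lip(.07,p)-[.002,0,0] for p in (1.85,2.0,2.23)])
E
```

```text
time_s: 18.45
eef_pos: [0.498, 0.2105, 0.0312]
tcp_rot: [0.671, 0.717, 0.142, 0.122]
contact_force: [-0.5, -0.3, -0.1]
opening: -0.002
tip now [0.502  0.2109 0.0209]
to [0.4937 0.2094 0.0244] tool cm [-0.09 -0.65 -0.64]
to [0.497  0.2096 0.0211] tool cm [-0.01  0.19  0.43]
to [0.5008 0.2098 0.0183] tool cm [-0.01  0.25  0.4 ]
to [0.505  0.2101 0.0161] tool cm [-0.01  0.31  0.36]
to [0.5119 0.2105 0.014 ] tool cm [-0.01  0.57  0.45]
time_s: 18.78
eef_pos: [0.5073, 0.2113, 0.0282]
tcp_rot: [0.671, 0.717, 0.142, 0.122]
contact_force: [-0.1, -0.0, 0.3]
opening: 0.003
[ 0.23  0.17  2.21 -0.11  0.39  0.26]
tip now [0.511  0.2117 0.0179]
to [0.5008 0.2098 0.0183] tool cm [-0.11 -0.94 -0.41]
to [0.505  0.2101 0.0161] tool cm [-0.01  0.31  0.36]
to [0.5119 0.2105 0.014 ] tool cm [-0.01  0.57  0.45]
```

View pics/w15.png

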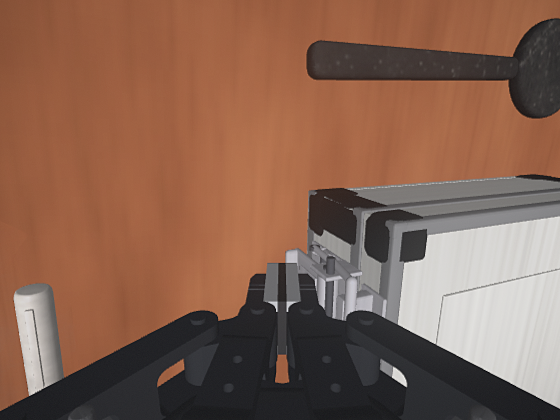

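Contact is gone (about 0 N), so the lever has probably snapped home. I confirm with a light press, then back off and look.

```bash
python3 -m pendant '[[0,0,0,0,0.2,0.05,0],[0,0,0,0,0.15,0,0],[0,0,0,0,0,0,0]]'
python3 -m pendant '[[0,0,0,0,-0.6,0,0],[0,0,0,0,-2,-0.8,0],[0,0,0,0,-2,-2,0],[0,0,0,0,0,-3,0],[0,0,0,0,0,-1,0],[0,0,0,0,0,0,0]]'
python3 - <<'E'
from h import *
o=get_obs();print(np.round(o["q"],2))
f=cams.grab_frame("wrist");cv2.imwrite("pics/w16.png",f["image"][:,:,::-1])
overlay("scene","s16",0,(2.23,2.23),(230,230,150,140))
E
python3 prof.py wrist .07 .008 | awk '$1>-122'
```

```text
time_s: 19.08
eef_pos: [0.5077, 0.2112, 0.028]
tcp_rot: [0.671, 0.718, 0.139, 0.12]
contact_force: [-7.0, -0.5, 4.5]
opening: 0.007
time_s: 19.58
eef_pos: [0.4432, 0.2065, 0.078]
tcp_rot: [0.67, 0.717, 0.144, 0.123]
contact_force: [-0.0, -0.4, -0.9]
opening: 0.0
[ 0.25 -0.07  2.34 -0.11  0.5   0.27]
-101 92 z mm [13.  14.9 46. ] y 70.3
-98 736 z mm [15.4 50.1 64. ] y 70.2
-95 607 z mm [15.8 30.3 64. ] y 70.1
-92 91 z mm [47.6 61.  61.8] y 69.9
-89 106 z mm [60.2 61.1 61.9] y 70.2
-86 399 z mm [41.5 63.1 67.3] y 70.2
-83 139 z mm [66.6 67.6 68.5] y 70.2
```

View pics/w16.png

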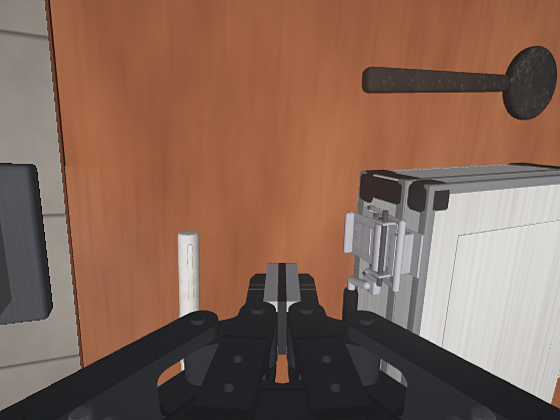

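View pics/s16.png

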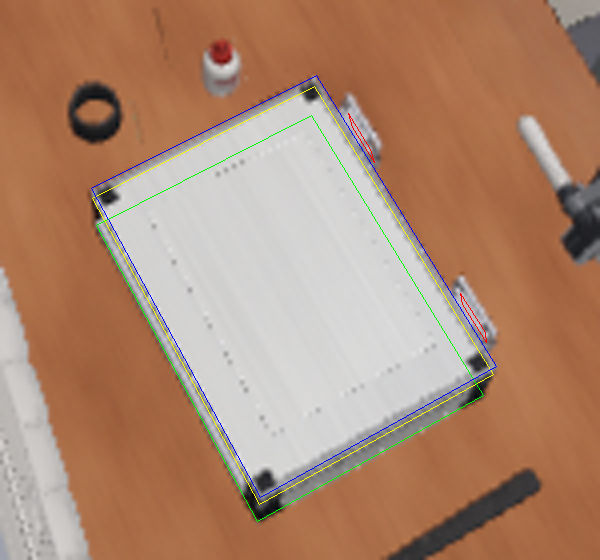

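Both levers lie flat on the front. I raise the hand clear, then check the lid angle and the other objects.

```bash
python3 -m pendant '[[0,0,0,0,1,-2.5,0],[0,0,0,0,1,-3,0],[6,0,0,0,1,-3,0],[6,0,0,0,0.5,-3,0],[6,0,0,0,0,-3,0],[3,0,0,0,0,-2,0],[0,0,0,-3,0,-1,0],[0,0,0,-3,0,0,0],[0,0,0,0,0,0,0],[0,0,0,0,0,0,0]]'
python3 - <<'E'
from h import *
print(np.round(get_obs()["q"],2))
for n in ("scene","top"):
    f=cams.grab_frame(n);P=cloud(f);C=(P-ORG)@R.from_euler('z',PSI).as_matrix()
    m=(C[...,0]>-.07)&(C[...,0]<.07)&(abs(C[...,1])<.1)&(C[...,2]>.055)&(C[...,2]<.085)
    q=C[m];A=np.c_[q,np.ones(len(q))];s=np.linalg.lstsq(A[:,[0,1,3]],q[:,2],rcond=None)[0];print(n,len(q),"slope",-s[0],"z mid",s[2],"front z",s[2]-.0825*s[0])
    for t in ("penlight","occluder","loupe","drops_tropa","lens_tin","gel_bottle","pen","rubber_stamp"):
        for d in cams.outline_of(t,n)[:1]: print(t,round(d["confidence"],2),np.round(np.nanmedian(P[d["region"]],0),3))
    cv2.imwrite(f"pics/{n}_end.png",f["image"][:,:,::-1])
E
python3 prof.py scene .07 .008|tail -12;echo;python3 prof.py scene -.07 .008|tail -12
```

```text
time_s: 20.57
eef_pos: [0.4343, 0.1412, 0.2527]
tcp_rot: [0.683, 0.73, 0.008, -0.003]
contact_force: [-0.5, 0.5, 0.1]
opening: -0.002
[ 0.08 -0.23  2.09  0.02  1.28  0.01]
scene 4344 slope -0.001117096597676663 z mid 0.06877171649533097 front z 0.06867955602602265
penlight 0.59 [0.415 0.159 0.012]
occluder 0.92 [0.667 0.32  0.008]
drops_tropa 0.5 [0.62  0.16  0.068]
lens_tin 0.71 [ 0.408 -0.251  0.018]
gel_bottle 0.57 [ 0.434 -0.497  0.046]
pen 0.56 [ 0.385 -0.392  0.008]
rubber_stamp 0.59 [ 0.501 -0.318  0.013]
top 2336 slope -0.0009479005252140892 z mid 0.06890418392793099 front z 0.06882598213460082
penlight 0.54 [ 0.403 -0.254  0.018]
occluder 0.62 [0.662 0.319 0.009]
loupe 0.49 [0.61  0.144 0.068]
drops_tropa 0.56 [ 0.582 -0.02   0.044]
lens_tin 0.22 [0.611 0.145 0.068]
gel_bottle 0.72 [ 0.427 -0.501  0.055]
pen 0.46 [ 0.395 -0.4    0.009]
rubber_stamp 0.48 [ 0.495 -0.321  0.013]
-134 1 z mm [5.2 5.2 5.2] y 68.3
-131 2 z mm [3.5 5.3 7.1] y 73.5
-122 2 z mm [3.3 4.3 5.3] y 67.7
-116 2 z mm [3.7 4.2 4.6] y 69.2
-95 8 z mm [59.7 63.4 64.8] y 70.7
-92 9 z mm [58.4 62.4 68.6] y 68.8
-89 6 z mm [58.9 62.4 64.5] y 72.3
-86 5 z mm [58.8 61.6 63.9] y 71.3
-83 7 z mm [64.6 67.  70.4] y 69.8

-128 2 z mm [4.9 5.1 5.2] y -69.7
-119 1 z mm [3.8 3.8 3.8] y -66.5
-116 1 z mm [4. 4. 4.] y -69.0
-98 3 z mm [61.5 62.1 62.8] y -67.6
-95 9 z mm [56.5 64.5 66.1] y -72.3
-92 6 z mm [57.9 61.9 64.3] y -72.5
-89 7 z mm [58.4 62.1 63.3] y -66.5
-86 4 z mm [61.9 62.9 66. ] y -70.7
-83 7 z mm [64.3 67.5 72.2] y -69.2
```

View pics/scene_end.png

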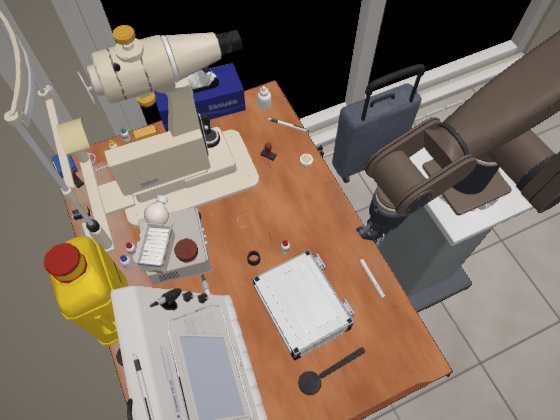

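The lid is flat (slope ≈ −0.001 rad, top at 68.8 mm) and both levers are closed. The other objects are in place, and the hand is clear.

```bash
python3 -c "
from station import finish_job
print(finish_job())"
```

```text
the job is handed in; nothing more can be done
None
```

The case is shut and both catches are locked. I handed the job in at about 21 s of the 64 s allowed.

**What I did:** I pushed the lid down slowly by its front edge with the closed fingertips, pressing gently into the seal at about 6 N. Then I pushed both levers down to level with the tool vertical. With the tool tilted about 21°, I pushed each one down and in until it snapped flat. My planned 40° tilt ran the arm close to its joint limits, so I reduced it.

**Last checks:**
- **Lid:** both fixed cameras show the top flat within 0.001 rad and 68.8 mm high (68 mm is specified), where 0.02 rad would mean not pulled shut.
- **Catches:** depth readings put both levers vertical along the front with the lip at about 15 mm, close to the 14 mm locked position. A final inward press of about 9 N on each (7–8 N of it inward) met a firm stop.
- **Forces:** the highest wrist force I read was about 10 N.
- **Other things:** the ones found again are within about 1 cm of where they were at first, within the networks' scatter, and the pictures show no change. The hand is clear of everything, at about 0.25 m.

**Disagreements:** in the last pictures the networks gave a few wrong matches:
- The loupe and lens tin (top view) and the dropper bottle (scene view) were reported on the case.
- The penlight was reported at the tin's position (top view).

The scene picture shows all four in their original places. The pen and stamp have no first measurement to compare with, and the loupe was confirmed only by eye.

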